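Shut the coin bank and hold its counter dial at zeroing

TASK

I have just emptied the coin bank on the hallway console. Swing its blue upper half shut without slamming it and press it down until the catch snaps and the two halves meet edge to edge, then zero the counter: turn the yellow spring dial clockwise past the first two clicks to the third, the red mark, and keep it there - it springs back if let go, so finish still holding it. Leave the other things on the console where they are.

Things in the scene. Friction and masses are not known exactly. Their poses are not given: they have to be found in the camera images.
- bank: Plastic clamshell coin bank, 150 mm deep (its x) by 130 mm wide (its y), held to the console by magnet feet: it does not shift. Origin: centre of its underside. x points from the front (red button) to the hinge at the back, z up. White lower half: open top, rim (seam) 46 mm up, walls 3 mm. Blue upper half: a shell of the same outline, 40 mm tall; shut, its top face is 86 mm up.
- lid (a joint): Opening angle of the blue upper half, rad: 0 = shut, rim on rim; starts between 0.8 and 1.35. The hinge is stiff (0.16 N m friction), so the half stays where it is left. From about 0.06 down to 0.03 a sprung catch inside the front resists: pressing on top near the front edge takes about 8 N until it snaps; below 0.01 it is caught. The stop at 0 is rigid.
- lid_hinge (a point): Middle of the hinge line at the back of the bank, 79 mm behind the bank's centre and 46 mm above the console. The hinge line runs along the bank's y axis.
- lid_press (a point): Point on the blue half's outer top face, on the centre line, 23 mm behind the front edge, ahead of the dial: a place to push the half over and press it down. Moves with the half. Its z points out of the face, its x along the half to the hinge line, which lies 131 mm along x and 40 mm below along z. The face is flat and clear 20 mm to the front, 28 mm to the back (dial), 60 mm to the sides.
- lid_front (a point): Middle of the front edge of the blue half's rim (the edge that meets the lower half), 154 mm from the hinge line; moves with the half.
- release_button (a point): Face of the round red button (20 mm across) low on the front of the white half, 24 mm above the console, which releases the catch. Not needed here; pushing it frees the upper half.
- dial (a joint): Turn of the counter dial, rad, clockwise looking onto its face: 0 = home; clicks into seats at about 0.42, 0.84 and 1.26 (third, red mark); firm stop at 1.34. A return spring always drives it back to 0: about 0.04 N m at home, 0.16 N m at the third click; riding over the bump before each click adds about 0.04 N m. It stays at no click by itself.
- dial_wing: Yellow grip bar of the dial: 42 mm long (its x), 10 mm wide (its y), 22 mm tall (its z), on a flat grey disc 48 mm across, 6 mm high, mid-top of the blue half. Origin: on the dial's axis at the bar's foot. Shut, the bar spans 92 to 114 mm above the console. From above it lies 0.63 rad counter-clockwise of the bank's x at home, 0.63 rad clockwise at the third click. Black line: pointer end (-x).
- dish: Bystander: round glazed terracotta dish, 104 mm across, 24 mm high, with coins in it that do not come out. Origin: centre of its underside.
- nail_file: Bystander: chrome nail file lying flat, 145 mm long (its x axis), 13 mm wide, 4 to 6 mm thick. Origin: near its middle, on the console.
- hair_clip: Bystander: black plastic claw clip, 70 mm long (its x axis), 36 mm wide, 45 mm high. Origin: below its middle, on the console.
- opener: Bystander: flat steel bottle opener, 130 mm long (its x axis), 40 mm wide at the head, 4 mm thick. Origin: near its middle, on the console.
Mind the look-alikes: they are no part of the job. There is more than one size of the bank; the one meant has the size given above.

How it is judged:
By the outcome, as a careful person would: the job done as asked, in the order asked, and still so for the second after the job is handed in, while the arm keeps its last pose, push and grip.
It also fails if it takes over 51 s, if anything falls off the work surface, if the arm or the gripper's body presses on something with over 40 N, if the wrist force passes 120 N, or if a joint passes its speed limit or range.

ROBOT

A 6-joint arm with a two-finger parallel gripper is mounted at the origin on the work surface. World frame = base frame: x ahead of the robot, y to its left, z up, the work surface at z = 0. Lengths are in m, angles in rad, forces in N, time in s.
With the tool pointing down it reaches from about 0.25 to 0.775 m from the base axis. Payload 4 kg.
Tool frame: the origin (TCP) lies on the centre line of the jaws, within the pads' length; the fingertips stand 17 mm ahead of it and the grasp point (between the pads) lies 2 mm behind it; z points along the fingers, y is the line along which they close (so a half turn about z gives the same grasp; the last joint's range is limited). The gripper opens to 94 mm and grips with 3 to 60 N. Pads are 16 mm wide; open, the fingers measure 119 mm over their backs; the gripper's body (75 mm by 177 mm) begins 78 mm behind the grasp point.
Start: joints at [1.034, 0.087, 1.371, -0, 1.684, -0.103], TCP at [0.231, 0.499, 0.223] pointing down, gripper open.
Joint ranges: [-3.1, 3.1], [-0.76, 2.03], [0.27, 2.55], [-1.08, 4.22], [0.17, 2.65], [-2.57, 2.57]. Speed limits (rad/s): [2.79, 2.79, 3.14, 3.14, 3.14, 3.14].

INTERFACE

Orientations are given as [roll, pitch, yaw] about the fixed x, y, z axes, in that order (R = Rz(yaw) Ry(pitch) Rx(roll)).
In Python, from bench import robot gives the robot as it stands.
- The arm moves only by the tool servo_tool, never from a script. Its argument "plan" is a list of rows, each a list of 7 numbers: the shift along the tool's x, y, z normalised to -1 to 1, where 1 is 0.1 m, then the turn, a rotation vector about the tool's x, y, z normalised to -1 to 1, where 1 is pi/2 rad, then the finger opening in mm, from 0 to 94. In form: [[x, y, z, ax, ay, az, gripper], ...]. A call has 1 to 12 rows; each row is the pose to reach, as a shift and turn from the pose commanded when the call began, along the tool's axes at that moment; what a row does not reach only later rows make up. A row lasts 1/12 s, in which the tool goes at most 41.7 mm and 7.16 degrees, less where a joint would pass 70% of its speed; a pose out of reach is approached as far as the arm can. A call with a number of a shift or a turn outside -1 to 1 is refused whole. A call with a gripper value outside its range is refused whole. The fingers move at their own pace and stop on an object; the grip force is fixed at half the most. Time passes only in rows, so rows that repeat a pose let the fingers close. It gives the time, the measured TCP pose, the force, the opening and the grip force at its end, in the units of the state.
- robot.get_obs(): the state, without advancing time (a new reading comes with each control period).
- robot.snapshot(name): name is "scene" or "top" or "wrist"; returns the picture (480x640x3 uint8, red, green, blue); there is no depth.
- robot.camera_params(name): a dict with "camera_matrix" (3x3 intrinsics, pixels), "rvec" (rotation vector, rad) and "tvec" (3), from world to camera coordinates, as OpenCV has them; the wrist camera has in their place "tool_from_camera" (4x4, takes a point from camera to tool coordinates, whose origin is the TCP and whose axes are the flange's). Camera axes: x right, y down, z forward; pixel columns grow to the right and rows downward; lengths in m; the calibration is good to about 2 mm. A picture is of the moment at which its call begins: read the wrist's pose just before it. camera_params takes no time and is no camera call.
- robot.close_job(): hands the job in; it is judged then, once.
Trained networks look in the newest picture that a camera, given by its name, has taken for a name from the list of things; names that differ only in an ending like _2 or _b are one class to them, and where a whole thing is asked for, a point or a joint stands for the part that bears it (a point fixed in the world has none). Each returns a list of dicts, best first, with "conf" (0 to 1); they miss things now and then, are a little off and sometimes report something else, mostly with a low value. They report only what shows in the picture. A call takes as long as a camera call. They do not tell look-alikes from the thing itself.
- robot.find_in(thing, camera): "extent" ([centre column, centre row, width, height] in pixels, round what is visible of it).
The state is a dict: "time": time; "joint_positions": joint angles; "qvel": joint speeds; "joint_torque": joint torques, N m; "tool_pos": TCP position; "ee_rot": TCP orientation; "wrist_force": force on the tool from outside, world axes, zero at the start; "wrist_torque": the same for the moment, N m; "width": finger opening in m; "finger_force": force on a finger pad.
Only numpy, scipy, OpenCV 4.12 (cv2) and the standard library are available. Lean on these libraries where they do the work, as an engineer would, in place of code of your own. Each camera call takes 0.05 s, during which the arm holds its last target. There are 200 camera calls.

## Working session

There is one attempt and no reset: what is moved stays moved. The work goes in short steps, Python scripts to look and compute and a tool call to move; the robot and the scene stay as the last step left them, time stands still between calls to the robot, and variables do not carry over. Pictures are saved under pics/ and viewed, at most 10 in all, crops included, and the job is handed in when it is done.

Besides the shell and the picture viewer there is one more tool, called by a JSON object that holds its "op" and its "data". servo_tool: Moves the arm, as the interface text tells. Scaled input: -1 to 1 covers 0.1 m each way for a shift and pi/2 rad each way for a turn. Its arguments: {"type":"object","properties":{"plan":{"type":"array","items":{"type":"array","items":{"type":"number"}}}},"required":["plan"]}

```bash
mkdir -p pics; cat > h.py <<'E'
import numpy as np, cv2
from bench import robot
from scipy.spatial.transform import Rotation as R
def cam(n):
    p=robot.camera_params(n); K=np.array(p["camera_matrix"])
    if "rvec" in p:
        Rm=cv2.Rodrigues(np.array(p["rvec"],float))[0]; t=np.array(p["tvec"],float).ravel()
        return K,Rm,t
    o=robot.get_obs(); T=np.eye(4); T[:3,:3]=R.from_euler('xyz',o["ee_rot"]).as_matrix(); T[:3,3]=o["tool_pos"]
    W=np.linalg.inv(T@np.array(p["tool_from_camera"])); return K,W[:3,:3],W[:3,3]
def px(n,P,c=None):
    K,Rm,t=c or cam(n); q=(Rm@np.atleast_2d(P).T).T+t; q=q@K.T; return q[:,:2]/q[:,2:]
def at_z(n,uv,z,c=None):
    K,Rm,t=c or cam(n); d=Rm.T@np.linalg.inv(K)@np.array([uv[0],uv[1],1.]); o=-Rm.T@t
    return o+d*(z-o[2])/d[2]
E
python3 - <<'E'
from h import *
print(robot.get_obs())
ims=[]
for n in("scene","top"):
    im=robot.snapshot(n); cv2.imwrite(f"pics/{n}0.png",im[:,:,::-1])
    for th in("bank","lid","dial_wing","release_button","dish","hair_clip","nail_file","opener"):
        for d in robot.find_in(th,n)[:3]:
            e=d["extent"]; print(n,th,round(d["conf"],2),np.round(e), np.round(at_z(n,e[:2],0.03),3))
E
```

```text
{'time': 0.0, 'joint_positions': array([ 1.03390260e+00,  8.79489202e-02,  1.37224551e+00, -4.86296807e-06,
        1.68356954e+00, -1.03129191e-01]), 'qvel': array([ 0.00115683, -0.00090501, -0.00081024, -0.00068397,  0.00102766,
        0.00120423]), 'joint_torque': array([ 3.02710714e-04, -3.40178847e+01, -3.02430832e+01,  7.18663190e-02,
        3.29462020e-02, -1.37553716e-04]), 'tool_pos': array([0.23092112, 0.49862094, 0.22131188]), 'ee_rot': array([-3.13943237e+00, -2.18721941e-04,  2.70782734e+00]), 'wrist_force': array([ 0.1534084 ,  0.36726212, -0.36871145]), 'wrist_torque': array([ 0.05488763, -0.02336765, -0.07054857]), 'finger_force': 0.0, 'width': 0.09429765532776975}
scene bank 0.73 [520. 274. 143. 150.] [0.221 0.248 0.03 ]
scene bank 0.71 [277. 271. 135. 143.] [0.541 0.002 0.03 ]
scene bank 0.66 [213. 232.   5.   6.] [ 0.578 -0.158  0.03 ]
scene lid 0.7 [323. 163. 113.  85.] [ 0.272 -0.237  0.03 ]
scene lid 0.7 [279. 272. 134. 136.] [0.539 0.006 0.03 ]
scene lid 0.62 [522. 265. 139. 128.] [0.199 0.237 0.03 ]
scene dial_wing 0.7 [528. 232.  24.  32.] [0.118 0.185 0.03
[... 990 characters left out ...]
644 0.064 0.03 ]
top lid 0.65 [188. 401. 148. 158.] [0.237 0.271 0.03 ]
top dial_wing 0.92 [454. 322.  35.  24.] [ 0.314 -0.199  0.03 ]
top dial_wing 0.73 [182. 405.  37.  24.] [0.232 0.281 0.03 ]
top dial_wing 0.63 [273. 142.  20.  24.] [0.684 0.08  0.03 ]
top release_button 0.86 [190. 398. 150. 160.] [0.242 0.267 0.03 ]
top release_button 0.69 [293. 198. 106. 129.] [0.57  0.054 0.03 ]
top release_button 0.68 [447. 325. 146. 148.] [ 0.31  -0.186  0.03 ]
top dish 0.55 [184. 202.  53.  54.] [0.586 0.253 0.03 ]
top hair_clip 0.65 [218. 276.  37.  30.] [0.443 0.202 0.03 ]
top nail_file 0.97 [394. 211.  60.  45.] [ 0.523 -0.127  0.03 ]
top opener 0.67 [356. 131.  69.  21.] [ 0.687 -0.08   0.03 ]
```

View pics/top0.png

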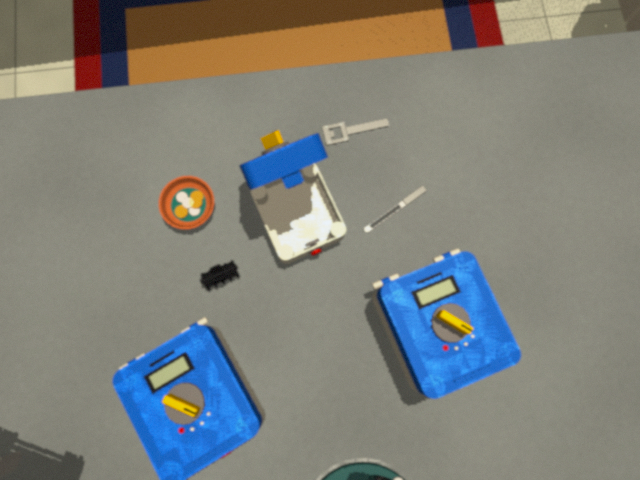

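View pics/scene0.png

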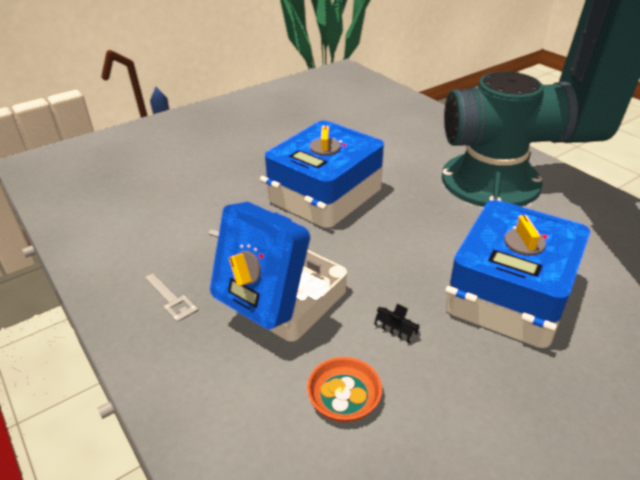

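The open bank at top (294,200) is the target, with its red button at (316,252) facing the robot. The two closed banks are bigger look-alikes. Next I'll zoom in to fit the pose.

```bash
python3 - <<'E'
import cv2,numpy as np
a=cv2.imread("pics/top0.png")[120:270,230:360]; b=cv2.imread("pics/scene0.png")[195:345,205:355]
a=cv2.resize(a,None,fx=4,fy=4,interpolation=cv2.INTER_CUBIC)[:, :400]; a=cv2.resize(cv2.imread("pics/top0.png")[125:270,232:357],(500,580),interpolation=cv2.INTER_CUBIC)
cv2.imwrite("pics/za.png",a); cv2.imwrite("pics/zb.png",cv2.resize(b,(600,600),interpolation=cv2.INTER_CUBIC))
E
```

```text
(no output)
```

View pics/za.png

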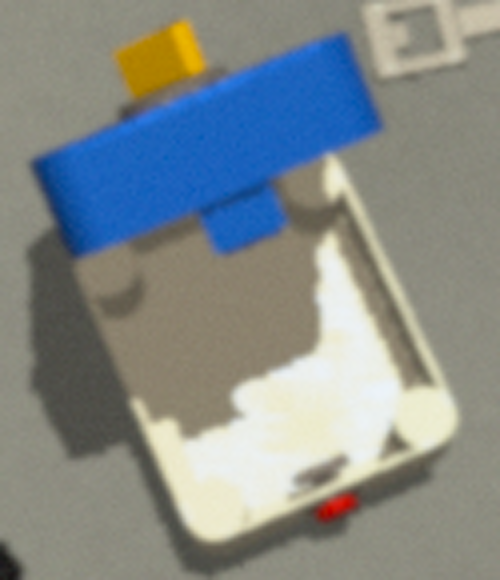

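View pics/zb.png

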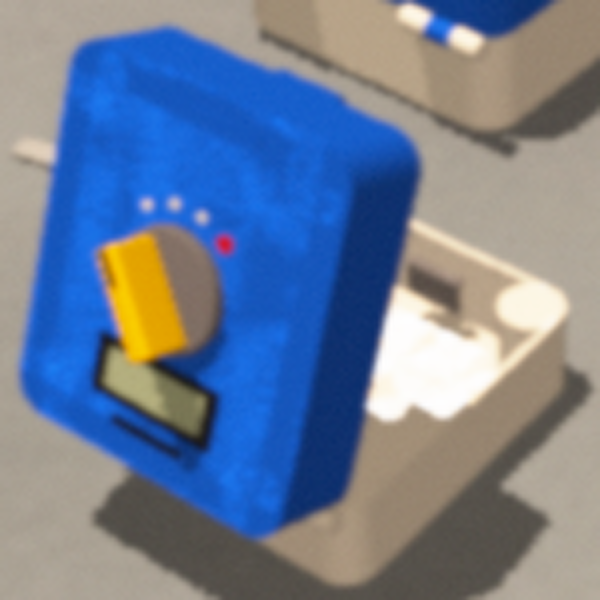

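The crops show the rim front corners at about (197,549) and (470,438) in zoom a. The open lid's front face spans (35,160), (347,33), (385,127) and (80,257). The dial disc is near (178,292) in zoom b. I'll fit the pose to these points.

```bash
cat >> h.py <<'E'
def lidpt(p,q): # p=(x,y,yaw,ang); q lid frame: dist from hinge toward front, y, height above rim
    x,y,w,a=p; d,l,h=q
    b=np.array([.079-(d*np.cos(a)-h*np.sin(a)), l, .046+d*np.sin(a)+h*np.cos(a)])
    return bankpt(p,b)
def bankpt(p,b):
    x,y,w=p[:3]; return np.array([x+np.cos(w)*b[0]-np.sin(w)*b[1], y+np.sin(w)*b[0]+np.cos(w)*b[1], b[2]])
E
cat > fit.py <<'E'
from h import *
from scipy.optimize import least_squares
ct,cs=cam("top"),cam("scene")
A=lambda u,v:(232+u/4,125+v/4); B=lambda u,v:(205+u/4,195+v/4)
obs=[(ct,0,(-.075,.065,.046),A(197,549)),(ct,0,(-.075,-.065,.046),A(470,438)),(ct,0,(-.079,0,.024),A(337,507)),
(ct,1,(.154,.065,0),A(80,257)),(ct,1,(.154,-.065,0),A(385,127)),(ct,1,(.154,.065,.04),A(35,160)),(ct,1,(.154,-.065,.04),A(347,33)),
(cs,1,(.079,0,.046),B(178,292)),(cs,0,(-.075,.065,.046),B(578,303)),(cs,0,(.075,.065,0),B(345,592))]
f=lambda p:np.concatenate([px(0,(lidpt if l else bankpt)(p,q),c)[0]-uv for c,l,q,uv in obs])
s=least_squares(f,[.57,.05,.4,1.1],loss='soft_l1')
print(np.round(s.x,4)); print(np.round(f(s.x).reshape(-1,2),1))
p=s.x
for a in (p[3],.8,.4,.1,0):
    print(round(a,2),"press",np.round(lidpt([*p[:3],a],(.131,0,.04)),3),"front",np.round(lidpt([*p[:3],a],(.154,0,0.04)),3))
E
python3 fit.py
```

```text
[0.5418 0.0473 0.2961 1.1839]
[[ 0.2  0.2]
 [-0.7 -1.3]
 [-0.2  0.2]
 [-0.7  0.7]
 [ 2.   0.2]
 [-0.2 -0.1]
 [ 1.8 -1.3]
 [-3.1 -0.4]
 [ 1.1 -0.7]
 [ 2.6  2.4]]
1.18 press [0.606 0.067 0.182] front [0.597 0.064 0.204]
0.8 press [0.558 0.052 0.168] front [0.542 0.047 0.184]
0.4 press [0.517 0.04  0.134] front [0.497 0.034 0.143]
0.1 press [0.497 0.034 0.099] front [0.475 0.027 0.101]
0 press [0.492 0.032 0.086] front [0.47  0.025 0.086]
```

{"op": "servo_tool", "data": {"plan": [[-0.2,-0.2,-0.2,0,0,-0.05,20],[-0.4,-0.4,-0.4,0,0,-0.1,0],[-0.6,-0.6,-0.6,0,0,-0.16,0],[-0.8,-0.8,-0.8,0,0,-0.2,0],[-1,-1,-0.8,0,0,-0.235,0],[-1,-1,-0.8,0,0,-0.235,0]]}}

```text
time: 1.4
tool_pos: [0.2816, 0.3635, 0.3052]
ee_rot: [3.139, 0.005, 3.074]
wrist_force: [0.1, 0.8, 0.1]
width: 0.0575
finger_force: 0.0
```

{"op": "servo_tool", "data": {"plan": [[-0.3,-0.2,0,0,0,0,0],[-0.65,-0.45,0,0,0,0,0],[-0.955,-0.65,0,0,0,0,0],[-0.955,-0.65,0,0,0,0,0]]}}

```text
time: 1.73
tool_pos: [0.3749, 0.292, 0.3013]
ee_rot: [-3.139, 0.001, 3.069]
wrist_force: [0.7, -0.0, -0.7]
width: 0.0307
finger_force: 0.0
```

{"op": "servo_tool", "data": {"plan": [[-0.3,-0.2,0,0,0,0,0],[-0.65,-0.45,0,0,0,0,0],[-0.955,-0.65,0,0,0,0,0],[-0.955,-0.65,0,0,0,0,0]]}}

```text
time: 2.07
tool_pos: [0.4656, 0.2212, 0.3006]
ee_rot: [-3.139, -0.001, 3.07]
wrist_force: [-0.8, 0.7, -0.2]
width: 0.0044
finger_force: 0.0
```

{"op": "servo_tool", "data": {"plan": [[-0.3,-0.2,0,0,0,0,0],[-0.65,-0.45,0,0,0,0,0],[-0.955,-0.65,0,0,0,0,0],[-0.955,-0.65,0,0,0,0,0]]}}

```text
time: 2.4
tool_pos: [0.5565, 0.1504, 0.2997]
ee_rot: [-3.139, -0.002, 3.071]
wrist_force: [-1.2, 1.0, -0.5]
width: 0.0002
finger_force: 0.0
```

{"op": "servo_tool", "data": {"plan": [[-0.3,-0.2,0,0,0,-0.06,0],[-0.65,-0.45,0,0,0,-0.13,0],[-0.955,-0.65,0,0,0,-0.2,0],[-0.955,-0.65,0,0,0,-0.23,0],[-0.955,-0.65,0,0,0,-0.23,0]]}}

```text
time: 2.82
tool_pos: [0.6448, 0.0825, 0.2997]
ee_rot: [3.139, -0.004, -2.846]
wrist_force: [-0.6, 0.5, 0.3]
width: 0.0005
finger_force: 0.0
```

```bash
python3 - <<'E'
from h import *
p=[.5418,.0473,.2961,1.1839]
c=cam("wrist"); im=robot.snapshot("wrist")[:,:,::-1].copy()
for q in [(d,l,.04) for d in(.004,.154) for l in(.065,-.065)]+[(.079,0,.046),(.154,.065,0),(.154,-.065,0)]:
    u=px(0,lidpt(p,q),c)[0]; cv2.circle(im,tuple(int(v) for v in u),4,(0,0,255),-1)
for l in(.065,-.065): 
    u=px(0,bankpt(p,(-.075,l,.046)),c)[0]; cv2.circle(im,tuple(int(v) for v in u),4,(0,255,0),-1)
cv2.imwrite("pics/w1.png",im)
E
```

```text
(no output)
```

View pics/w1.png

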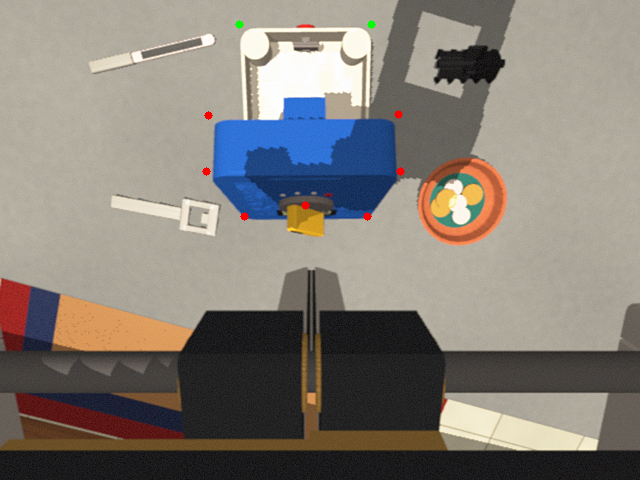

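The model fits the wrist view to within about 4 mm, and the yaw is good. I'll refine with rows: white front at 28, lid rim front at 121, lid top front edge at 178, disc at 203.

```bash
python3 - <<'E'
from h import *
from scipy.optimize import least_squares
c=cam("wrist")
obs=[(0,(-.075,0,.046),306,28),(0,(-.075,.065,.046),371,28),(0,(-.075,-.065,.046),241,28),(1,(.154,0,0),305,121),(1,(.154,0,.04),305.5,178),(1,(.079,0,.046),305,203),(1,(.004,0,.04),305,217)]
f=lambda p:np.concatenate([px(0,(lidpt if l else bankpt)(p,q),c)[0]-(u,v) for l,q,u,v in obs])
s=least_squares(f,[.5418,.0473,.2961,1.1839]); p=s.x
print(np.round(p,4)); print(np.round(f(p).reshape(-1,2),1))
o=robot.get_obs(); w=p[2]; M=np.array([[np.cos(w),np.sin(w)],[-np.sin(w),np.cos(w)]])
print("tcp in bank",np.round(M@(o["tool_pos"][:2]-p[:2]),4),o["tool_pos"][2])
for a in [p[3],1.1,1,.9,.8,.7,.6,.5,.4,.3,.2,.15,.1,.06,.03,0]:
    P=lidpt([0,0,0,a],(.140,0,.04)); print(round(a,2),"TCP bank x,z",np.round([P[0]+.008,P[2]+.017],4))
E
```

```text
[0.5432 0.0493 0.2938 1.1927]
[[ 0.3 -1. ]
 [ 0.6 -0.9]
 [-0.1 -1.2]
 [-0.6 -0.8]
 [-1.2 -1.7]
 [ 0.5  5.6]
 [ 1.4  0.9]]
tcp in bank [0.1065 0.0035] 0.30111992249420577
1.19 TCP bank x,z [0.0725 0.2079]
1.1 TCP bank x,z [0.0591 0.2059]
1 TCP bank x,z [0.045  0.2024]
0.9 TCP bank x,z [0.0313 0.1975]
0.8 TCP bank x,z [0.0182 0.1913]
0.7 TCP bank x,z [0.0057 0.1838]
0.6 TCP bank x,z [-0.006   0.1751]
0.5 TCP bank x,z [-0.0167  0.1652]
0.4 TCP bank x,z [-0.0264  0.1544]
0.3 TCP bank x,z [-0.0349  0.1426]
0.2 TCP bank x,z [-0.0423  0.13  ]
0.15 TCP bank x,z [-0.0455  0.1235]
0.1 TCP bank x,z [-0.0483  0.1168]
0.06 TCP bank x,z [-0.0503  0.1113]
0.03 TCP bank x,z [-0.0517  0.1072]
0 TCP bank x,z [-0.053  0.103]
```

{"op": "servo_tool", "data": {"plan": [[0,-0.03,0.25,0,0,0,0],[0,-0.03,0.5,0,0,0,0],[0,-0.03,0.75,0,0,0,0],[0,-0.03,0.94,0,0,0,0],[0,-0.03,0.94,0,0,0,0]]}}

```text
time: 3.28
tool_pos: [0.6417, 0.0815, 0.2038]
ee_rot: [3.138, -0.008, -2.844]
wrist_force: [-0.0, -0.2, -1.2]
width: 0.0005
finger_force: 0.0
```

{"op": "servo_tool", "data": {"plan": [[0.12,0,0,0,0,0,0],[0.24,0,0,0,0,0,0],[0.34,0,0,0,0,0,0],[0.41,0,0.01,0,0,0,0],[0.48,0,0.02,0,0,0,0],[0.55,0,0.035,0,0,0,0],[0.62,0,0.05,0,0,0,0],[0.69,0,0.07,0,0,0,0],[0.75,0,0.1,0,0,0,0],[0.75,0,0.1,0,0,0,0]]}}

```text
time: 4.12
tool_pos: [0.572, 0.0569, 0.1977]
ee_rot: [3.141, -0.002, -2.846]
wrist_force: [0.0, -0.1, 0.3]
width: 0.0003
finger_force: 0.0
```

```bash
python3 - <<'E'
from h import *
im=robot.snapshot("scene")[150:360,190:430,::-1]; cv2.imwrite("pics/s2.png",cv2.resize(im,None,fx=2.5,fy=2.5))
E
```

```text
(no output)
```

View pics/s2.png

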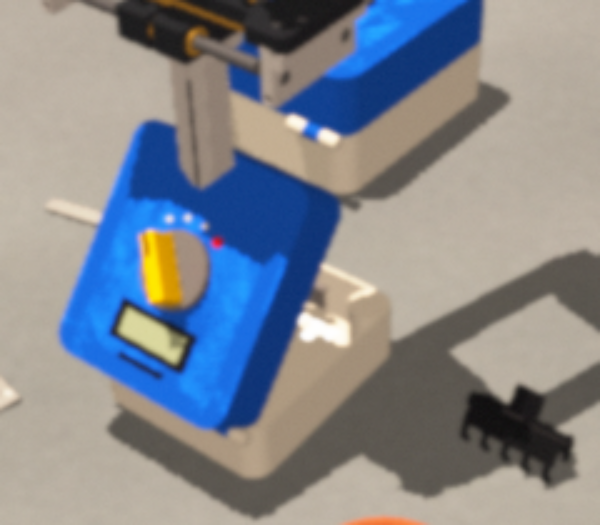

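The fingertips are on the lid face ahead of the dial, and the lid is at about 0.9. I'll keep following the arc.

{"op": "servo_tool", "data": {"plan": [[0.065,0,0.03,0,0,0,0],[0.13,0,0.06,0,0,0,0],[0.19,0,0.1,0,0,0,0],[0.255,0,0.137,0,0,0,0],[0.315,0,0.18,0,0,0,0],[0.373,0,0.225,0,0,0,0],[0.43,0,0.27,0,0,0,0],[0.48,0,0.32,0,0,0,0],[0.53,0,0.375,0,0,0,0],[0.577,0,0.43,0,0,0,0],[0.577,0,0.43,0,0,0,0]]}}

```text
time: 5.08
tool_pos: [0.5166, 0.0403, 0.1538]
ee_rot: [3.141, -0.003, -2.845]
wrist_force: [-0.1, 0.9, -0.2]
width: 0.0001
finger_force: 0.0
```

{"op": "servo_tool", "data": {"plan": [[0.045,0,0.055,0,0,0,0],[0.085,0,0.115,0,0,0,0],[0.125,0,0.18,0,0,0,0],[0.16,0,0.24,0,0,0,0],[0.18,0,0.28,0,0,0,0],[0.195,0,0.31,0,0,0,0],[0.21,0,0.34,0,0,0,0],[0.22,0,0.37,0,0,0,0],[0.22,0,0.37,0,0,0,0]]}}

```text
time: 5.83
tool_pos: [0.4968, 0.0341, 0.1179]
ee_rot: [3.141, -0.001, -2.845]
wrist_force: [-0.0, 0.3, -0.6]
width: 0.0005
finger_force: 0.0
```

{"op": "servo_tool", "data": {"plan": [[0.01,0,0.015,0,0,0,0],[0.015,0,0.03,0,0,0,0],[0.02,0,0.045,0,0,0,0],[0.025,0,0.06,0,0,0,0],[0.03,0,0.075,0,0,0,0],[0.035,0,0.09,0,0,0,0],[0.035,0,0.1,0,0,0,0],[0.035,0,0.1,0,0,0,0]]}}

```text
time: 6.5
tool_pos: [0.4942, 0.0331, 0.11]
ee_rot: [-3.141, 0.001, -2.845]
wrist_force: [-1.7, 0.2, 4.1]
width: 0.0005
finger_force: 2.2
```

Contact force is rising at the catch. I'll press on in small steps.

{"op": "servo_tool", "data": {"plan": [[0,0,0.01,0,0,0,0],[0,0,0.02,0,0,0,0],[0,0,0.03,0,0,0,0],[0,0,0.03,0,0,0,0]]}}

```text
time: 6.83
tool_pos: [0.4939, 0.0331, 0.1055]
ee_rot: [-3.142, 0.001, -2.845]
wrist_force: [-0.8, -0.0, 0.7]
width: 0.0003
finger_force: 0.0
```

{"op": "servo_tool", "data": {"plan": [[0,0,0.01,0,0,0,0],[0,0,0.02,0,0,0,0],[0,0,0.02,0,0,0,0]]}}

```text
time: 7.08
tool_pos: [0.4939, 0.0331, 0.1033]
ee_rot: [3.141, 0.0, -2.845]
wrist_force: [0.3, -0.0, -0.4]
width: 0.0005
finger_force: 0.0
```

{"op": "servo_tool", "data": {"plan": [[0,0,0.01,0,0,0,0],[0,0,0.02,0,0,0,0],[0,0,0.02,0,0,0,0]]}}

```text
time: 7.33
tool_pos: [0.494, 0.0331, 0.1031]
ee_rot: [-3.141, 0.001, -2.845]
wrist_force: [-3.5, 0.3, 8.5]
width: 0.001
finger_force: 4.1
```

{"op": "servo_tool", "data": {"plan": [[0,0,0.01,0,0,0,0],[0,0,0.02,0,0,0,0],[0,0,0.02,0,0,0,0]]}}

```text
time: 7.58
tool_pos: [0.494, 0.0331, 0.103]
ee_rot: [-3.141, 0.001, -2.845]
wrist_force: [-6.9, 0.7, 16.1]
width: 0.0009
finger_force: 7.8
```

{"op": "servo_tool", "data": {"plan": [[0,0,-0.2,0,0,0,0],[0,0,-0.5,0,0,-0.07,30],[0,0,-0.9,0,0,-0.14,40],[-0.3,0,-1,0,0,-0.2,40],[-0.53,0,-1,0,0,-0.28,40],[-0.53,0,-1,0,0,-0.34,40],[-0.53,0,-1,0,0,-0.4,40],[-0.53,0,-1,0,0,-0.4,40]]}}

```text
time: 8.25
tool_pos: [0.5448, 0.0487, 0.1989]
ee_rot: [3.141, -0.0, -2.215]
wrist_force: [0.1, -0.2, -0.2]
width: 0.0395
finger_force: 0.0
```

```bash
python3 - <<'E'
from h import *
o=robot.get_obs(); print(o["tool_pos"],o["ee_rot"],o["joint_positions"],o["width"])
p=[.5432,.0493,.2938,0]
c=cam("wrist"); im=robot.snapshot("wrist")[:,:,::-1].copy()
for d in robot.find_in("dial_wing","wrist")[:2]: print(d["conf"],np.round(d["extent"]),at_z(0,d["extent"][:2],.108,c))
b=.2938+.63
C=lidpt(p,(.079,0,0))
for s,z in((-1,.114),(1,.114),(0,.092)):
    P=np.array([C[0]+s*.021*np.cos(b),C[1]+s*.021*np.sin(b),z]); u=px(0,P,c)[0]; cv2.circle(im,tuple(int(v) for v in u),3,(0,0,255),-1)
for d in(.004,.154):
  for l in(.065,-.065):
    u=px(0,lidpt(p,(d,l,.04)),c)[0]; cv2.circle(im,tuple(int(v) for v in u),3,(0,255,0),-1)
cv2.imwrite("pics/w2.png",im)
E
```

```text
[0.54484083 0.04868778 0.19885495] [ 3.14092589e+00 -4.08727961e-04 -2.21488619e+00] [-1.45701561e-02  8.68953624e-02  1.41769946e+00  6.23221958e-05
  1.63777742e+00 -2.51206866e+00] 0.03951279197213255
0.76 [308. 242.  16.  66.] [0.54414857 0.04620721 0.108     ]
```

View pics/w2.png

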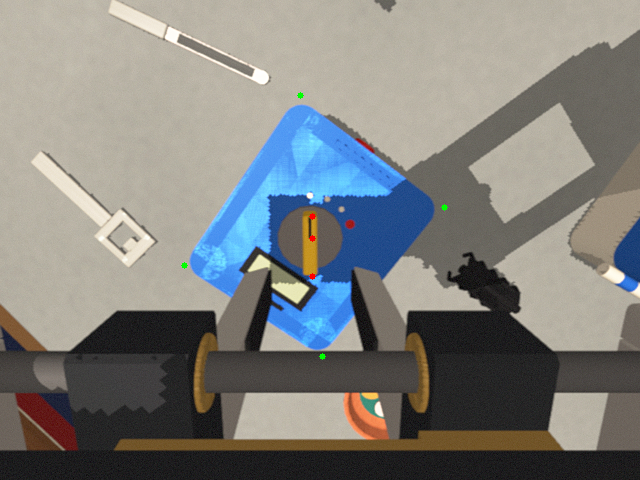

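The lid is shut with its outline at the seam position, and the dial is at home with the bar at (309,245), under the jaws. I'll descend and grip.

{"op": "servo_tool", "data": {"plan": [[0,0,0.25,0,0,0,40],[0,0,0.5,0,0,0,40],[0,0,0.7,0,0,0,40],[0,0,0.8,0,0,0,40],[0,0,0.86,0,0,0,40],[0,0,0.86,0,0,0,40]]}}

```text
time: 8.85
tool_pos: [0.5438, 0.0485, 0.1123]
ee_rot: [3.14, -0.001, -2.218]
wrist_force: [-0.1, 0.6, 0.9]
width: 0.0397
finger_force: 0.0
```

{"op": "servo_tool", "data": {"plan": [[0,0,0,0,0,0,20],[0,0,0,0,0,0,10],[0,0,0,0,0,0,0],[0,0,0,0,0,0,0],[0,0,0,0,0,0,0],[0,0,0,0,0,0,0]]}}

```text
time: 9.35
tool_pos: [0.5455, 0.0483, 0.1144]
ee_rot: [-3.139, 0.001, -2.217]
wrist_force: [1.0, -0.8, 1.6]
width: 0.0094
finger_force: 30.0
```

{"op": "servo_tool", "data": {"plan": [[0,0,0,0,0,0.04,0],[0,0,0,0,0,0.09,0],[0,0,0,0,0,0.14,0],[0,0,0,0,0,0.19,0],[0,0,0,0,0,0.24,0],[0,0,0,0,0,0.29,0],[0,0,0,0,0,0.34,0],[0,0,0,0,0,0.39,0],[0,0,0,0,0,0.4,0],[0,0,0,0,0,0.4,0]]}}

```text
time: 10.18
tool_pos: [0.546, 0.0476, 0.1144]
ee_rot: [-3.139, 0.003, -2.844]
wrist_force: [4.1, -3.9, 0.2]
width: 0.0097
finger_force: 30.0
```

{"op": "servo_tool", "data": {"plan": [[0,0,0,0,0,0.04,0],[0,0,0,0,0,0.09,0],[0,0,0,0,0,0.14,0],[0,0,0,0,0,0.19,0],[0,0,0,0,0,0.24,0],[0,0,0,0,0,0.29,0],[0,0,0,0,0,0.34,0],[0,0,0,0,0,0.38,0],[0,0,0,0,0,0.41,0],[0,0,0,0,0,0.41,0]]}}

```text
time: 11.02
tool_pos: [0.5459, 0.0467, 0.1144]
ee_rot: [-3.139, 0.005, 2.794]
wrist_force: [4.0, -5.9, 1.6]
width: 0.0098
finger_force: 30.0
```

```bash
python3 - <<'E'
from h import *
o=robot.get_obs(); print(o["tool_pos"],o["ee_rot"],o["wrist_force"],o["wrist_torque"],o["joint_positions"])
p=[.5432,.0493,.2938,0]
for n in("wrist","top"):
    c=cam(n); im=robot.snapshot(n)[:,:,::-1].copy()
    if n=="wrist": a=cv2.resize(im[130:430,170:470],(400,400))
    else: b=cv2.resize(im[130:270,230:370],(400,400),interpolation=cv2.INTER_CUBIC)
cv2.imwrite("pics/w3.png",np.hstack([a,b]))
E
```

```text
[0.54593112 0.04672529 0.11442078] [-3.13947457  0.00457572  2.79392667] [ 3.98700575 -5.87097833  1.61302483] [-1.01053247 -0.65243814  0.19695279] [-0.01596492  0.12642316  1.54410933 -0.00351146  1.46742426 -1.23873442]
```

View pics/w3.png

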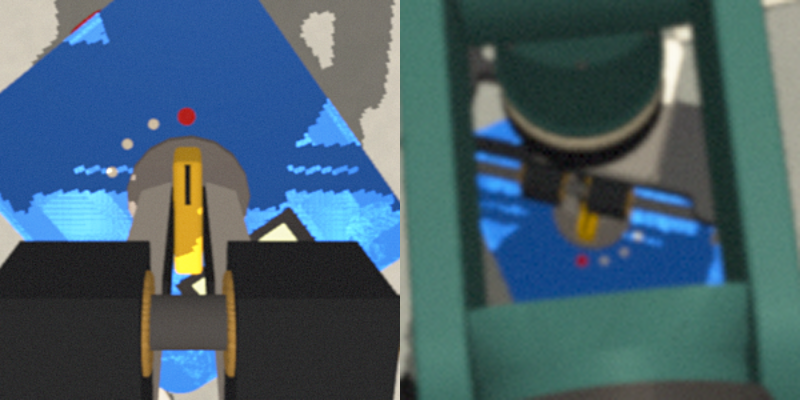

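The pointer lines up with the red mark at (187,116), and the measured turn is 1.27 rad. One last check on the seam.

{"op": "servo_tool", "data": {"plan": [[0,0,0,0,0,0,0],[0,0,0,0,0,0,0],[0,0,0,0,0,0,0],[0,0,0,0,0,0,0],[0,0,0,0,0,0,0],[0,0,0,0,0,0,0]]}}

```text
time: 11.62
tool_pos: [0.546, 0.0467, 0.1144]
ee_rot: [-3.139, 0.005, 2.796]
wrist_force: [4.5, -5.6, 2.1]
width: 0.0094
finger_force: 30.0
```

```bash
python3 - <<'E'
from h import *
im=robot.snapshot("scene")[150:360,190:430,::-1]; cv2.imwrite("pics/s3.png",cv2.resize(im,None,fx=2.5,fy=2.5))
E
```

```text
(no output)
```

View pics/s3.png

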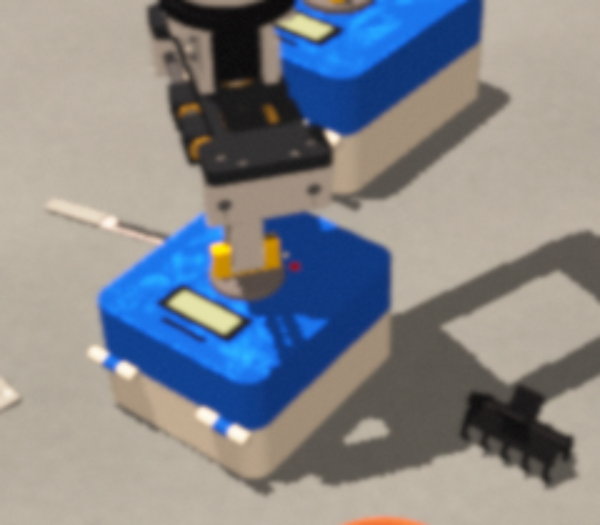

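The seam is closed edge to edge, from (255,430) to (390,315). The dial is held and the other things haven't moved, so I'll hand it in.

```bash
python3 -c "
from bench import robot
print(robot.close_job())"
```

```text
the job is handed in; nothing more can be done
None
```

The bank's blue half is pressed down with its seam closed edge to edge, the yellow dial is held at the red third mark (1.27 rad measured), the other things look unmoved, and the job was handed in at about 12 s of the 51 s allowed.

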